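Find the rattling tin in the pantry

ROBOT

A 6-joint arm with a two-finger parallel gripper is mounted at the origin on the work surface. World frame = base frame: x ahead of the robot, y to its left, z up, the work surface at z = 0. Lengths are in m, angles in rad, forces in N, time in s.
With the tool pointing down it reaches from about 0.25 to 0.725 m from the base axis. Payload 4 kg.
Tool frame: the origin (TCP) lies midway between the tips of the shut fingers; the grasp point (between the pads) lies 19 mm behind it; z points along the fingers, y is the line along which they close (so a half turn about z gives the same grasp; the last joint's range is limited). The gripper opens to 85 mm and grips with 20 to 120 N. Pads are 22 mm wide; open, the fingers measure 114 mm over their backs; the gripper's body (76 mm by 85 mm) begins 54 mm behind the grasp point. The pads swing forward as they close: fully open they stand 13 mm farther back than shut.
Start: joints at [1.153, 0.241, 0.005, 1.335, 0, 1.571], TCP at [0.203, 0.457, 0.198] pointing down, gripper open.
Joint ranges: [-2.72, 2.72], [-1.05, 1.87], [-1.09, 1.28], [-1.99, 2.15], [-1.42, 1.44], [-3.14, 3.14]. Speed limits (rad/s): [2.79, 2.79, 3.14, 3.14, 3.14, 3.14].

INTERFACE

Orientations are given as a unit quaternion [x, y, z, w].
In Python, from workcell import get_obs, camera, job_done, silhouettes gives the robot as it stands. The module is installed in compiled form; this text tells all that it offers.
- The arm moves only by the tool drive_tool, never from a script. Its argument "increments" is a list of rows, each a list of 3 entries, a list of its own where there are three numbers: the shift along the world's x, y, z in mm, then the turn, a rotation vector about the world's x, y, z in degrees, then the opening, from 0 (shut) to 1 (fully open). A call has 1 to 8 rows; each row shifts and turns the commanded pose from where the row before left it; what a row does not reach is not made up. A row lasts 1/12 s, in which the tool goes at most 41.7 mm and 7.16 degrees, less where a joint would pass 70% of its speed; a pose out of reach is approached as far as the arm can. A call is refused whole if a number of a shift passes 41.7 or a number of a turn 7.16, either way. A call with a gripper value outside its range is refused whole. The fingers move at their own pace and stop on an object; the grip force is fixed at half the most. Time passes only in rows, so rows that do not move let the fingers close. It gives the time, the measured TCP pose, the force, the opening and the grip force at its end, in the units of the state.
- get_obs(): the state, without advancing time (a new reading comes with each control period).
- camera(name): name is "side" or "top" or "wrist"; returns a dict with "image" (400x640x3 uint8, red, green, blue), "K" (3x3 intrinsics, pixels), "view" (4x4, takes a point from world to camera coordinates). Camera axes: x right, y down, z forward; pixel columns grow to the right and rows downward; lengths in m; the calibration is good to about 2 mm. The wrist camera is an equidistant fisheye: a pixel r from the principal point sees the ray r / f radians off the axis. A picture is of the moment at which its call begins. There is no depth.
- job_done(): hands the job in; it is judged then, once.
Trained networks look in a picture, given as the dict that the camera call returned (one of the last four; its "shot" number tells which), for a name from the list of things; names that differ only in an ending like _2 or _b are one class to them, and where a whole thing is asked for, a point or a joint stands for the part that bears it (a point fixed in the world has none). Each returns a list of dicts, best first, with "conf" (0 to 1); they miss things now and then, are a little off and sometimes report something else, mostly with a low value. They report only what shows in the picture. A call takes as long as a camera call. They do not tell look-alikes from the thing itself.
- silhouettes(query, picture): "region" (400x640 bool, what is visible of it) and "bbox" ([left, top, right, bottom] in pixels, round what is visible of it).
The state is a dict: "clock": time; "joint_pos": joint angles; "joint_vel": joint speeds; "tau": joint torques, N m; "eef_pos": TCP position; "tool_rot": TCP orientation; "ft_force": force on the tool from outside, world axes, zero at the start; "ft_torque": the same for the moment, N m; "grip_width": finger opening in m; "grasp_force": force on a finger pad.
Only numpy, scipy, OpenCV 4.12 (cv2) and the standard library are available. Lean on these libraries where they do the work, as an engineer would, in place of code of your own. Each camera call takes 0.05 s, during which the arm holds its last target. There are 200 camera calls.

TASK

Three plain steel tins stand on the pantry counter, and in just one of them something is loose. Going from the robot's left to its right, lift each tin and give it a brisk shake in the air; stand the two quiet tins upright on the low oak riser, square across it and side by side with no more than about a tin's width between them. Finish holding the tin that rattles in the gripper, upright and still, a little way above the middle of the round wooden board: do not put it down or let go of it, and leave the mug, the jar and the tumbler alone.

Things in the scene. Friction and masses are not known exactly. Their poses are not given: they have to be found in the camera images.
- tin_left: sealed plain steel tin, 110 mm long (its x) x 60 wide (its y) x 62 high, rigid, 0.34 to 0.44 kg with contents; all three look alike. Origin: centre of the underside, z up; at the start length along world x within 0.3 rad. Stands at the robot's left (largest y). In one tin, not always the same, lies a loose 0.19 kg steel disc that can slide 68 mm along the tin.
- tin_mid: sealed plain steel tin, 110 mm long (its x) x 60 wide (its y) x 62 high, rigid, 0.34 to 0.44 kg with contents; all three look alike. Origin: centre of the underside, z up; at the start length along world x within 0.3 rad. Stands in the middle. The loose disc slides easily (from about 8 degrees of tilt), knocks on the end walls and stays where it stops.
- tin_right: sealed plain steel tin, 110 mm long (its x) x 60 wide (its y) x 62 high, rigid, 0.34 to 0.44 kg with contents; all three look alike. Origin: centre of the underside, z up; at the start length along world x within 0.3 rad. Stands at the robot's right (smallest y). Quiet tins hold 0.19 kg in the middle that clings and does not shift; weight tells nothing.
- riser: low fixed oak riser (a little counter shelf) on two feet: flat board 120 mm deep (its x axis) x 240 mm long (its y axis), its top 40 mm above the counter, no rim. Origin: centre of its footprint on the counter, z up. It stands on the far side of the tins, at the left or at the right, yaw within 0.2 rad. Tins standing square across it have their length along its x axis.
- riser_top (a point): centre of the riser's top face, axes as the riser's (x across its depth, y along its length, z up). There is room for two tins side by side, for example with their centres 50 mm either side of this point.
- board: fixed round dark wooden board, 150 mm diameter, 14 mm thick, flat on the counter on the far side of the tins, on the other side from the riser. Origin: centre of its underside.
- board_top (a point): centre of the board's top face, 14 mm above the counter.
- mug: loose white ceramic mug, 80 mm diameter, 90 mm high, right of the work; to be left alone. Origin: centre of its underside.
- jar: loose closed glass jar, 70 mm diameter, 120 mm high, left of the work; to be left alone. Origin: centre of its underside.
- tumbler: loose green glass tumbler, 66 mm diameter, 100 mm high, beyond the work; to be left alone. Origin: centre of its underside.
There are look-alikes about, which are no part of the job. Several things look just like the board: the one meant starts farthest to the robot's left.

How it is judged:
On the way, in this order (a step that is already met when the one before it is completed fails the run):
1. shaking the left tin: a brisk stroke in the air (height (world z) of tin_left above 0.05 m and contact force between the fingers and tin_left above 1 N and (linear speed of tin_left above 0.15 m/s or angular speed of tin_left above 0.8 rad/s)), for 0.01 s.
2. shaking the left tin: its turning point (height (world z) of tin_left above 0.05 m and contact force between the fingers and tin_left above 1 N and linear speed of tin_left below 0.1 m/s and angular speed of tin_left below 0.6 rad/s), for 0.01 s.
3. shaking the left tin: the next brisk stroke (all of step 1), for 0.01 s.
4. shaking the middle tin: a brisk stroke in the air (height (world z) of tin_mid above 0.05 m and contact force between the fingers and tin_mid above 1 N and (linear speed of tin_mid above 0.15 m/s or angular speed of tin_mid above 0.8 rad/s)), for 0.01 s.
5. shaking the middle tin: its turning point (height (world z) of tin_mid above 0.05 m and contact force between the fingers and tin_mid above 1 N and linear speed of tin_mid below 0.1 m/s and angular speed of tin_mid below 0.6 rad/s), for 0.01 s.
6. shaking the middle tin: the next brisk stroke (all of step 4), for 0.01 s.
7. shaking the right tin: a brisk stroke in the air (height (world z) of tin_right above 0.05 m and contact force between the fingers and tin_right above 1 N and (linear speed of tin_right above 0.15 m/s or angular speed of tin_right above 0.8 rad/s)), for 0.01 s.
8. shaking the right tin: its turning point (height (world z) of tin_right above 0.05 m and contact force between the fingers and tin_right above 1 N and linear speed of tin_right below 0.1 m/s and angular speed of tin_right below 0.6 rad/s), for 0.01 s.
9. shaking the right tin: the next brisk stroke (all of step 7), for 0.01 s.
At the end, for the whole second after the job is handed in: Rattling tin gripped, still, level within 0.2 rad, within 45 mm of the board's middle, 30-250 mm above it, clear of all. Quiet tins released at rest on the riser, square within 0.2 rad, within 30 mm of its long centre line and 105 mm of its middle, centres under 130 mm apart (((distance between loose_c0 and tin_left below 0.065 m and contact force between the fingers and tin_left above 2 N and horizontal distance between tin_left and board_top below 0.045 m and z of tin_left in the frame of board_top between 0.03 and 0.25 m and angle between tin_left's own z axis and vertical below 0.2 rad and linear speed of tin_left below 0.05 m/s and contact force between tin_left and board below 0.1 N and contact force between tin_left and riser below 0.1 N and (contact force between each of the arm, the fingers, tin_left and tin_mid below 0.1 N and contact force between tin_mid and riser above 0.5 N and angle between tin_mid's own z axis and vertical below 0.1 rad and linear speed of tin_mid below 0.03 m/s and z of tin_mid in the frame of riser_top between -0.006 and 0.006 m and x of tin_mid in the frame of riser_top between -0.03 and 0.03 m and y of tin_mid in the frame of riser_top between -0.105 and 0.105 m and angle between the x axis of tin_mid and the x axis of riser_top, either way round below 0.2 rad) and (contact force between each of the arm, the fingers, tin_left and tin_right below 0.1 N and contact force between tin_right and riser above 0.5 N and angle between tin_right's own z axis and vertical below 0.1 rad and linear speed of tin_right below 0.03 m/s and z of tin_right in the frame of riser_top between -0.006 and 0.006 m and x of tin_right in the frame of riser_top between -0.03 and 0.03 m and y of tin_right in the frame of riser_top between -0.105 and 0.105 m and angle between the x axis of tin_right and the x axis of riser_top, either way round below 0.2 rad) and horizontal distance between tin_mid and tin_right below 0.13 m) or (distance between loose_c0 and tin_mid below 0.065 m and contact force between the fingers and tin_mid above 2 N and horizontal distance between tin_mid and board_top below 0.045 m and z of tin_mid in the frame of board_top between 0.03 and 0.25 m and angle between tin_mid's own z axis and vertical below 0.2 rad and linear speed of tin_mid below 0.05 m/s and contact force between tin_mid and board below 0.1 N and contact force between tin_mid and riser below 0.1 N and (contact force between each of the arm, the fingers, tin_mid and tin_left below 0.1 N and contact force between tin_left and riser above 0.5 N and angle between tin_left's own z axis and vertical below 0.1 rad and linear speed of tin_left below 0.03 m/s and z of tin_left in the frame of riser_top between -0.006 and 0.006 m and x of tin_left in the frame of riser_top between -0.03 and 0.03 m and y of tin_left in the frame of riser_top between -0.105 and 0.105 m and angle between the x axis of tin_left and the x axis of riser_top, either way round below 0.2 rad) and (contact force between each of the arm, the fingers, tin_mid and tin_right below 0.1 N and contact force between tin_right and riser above 0.5 N and angle between tin_right's own z axis and vertical below 0.1 rad and linear speed of tin_right below 0.03 m/s and z of tin_right in the frame of riser_top between -0.006 and 0.006 m and x of tin_right in the frame of riser_top between -0.03 and 0.03 m and y of tin_right in the frame of riser_top between -0.105 and 0.105 m and angle between the x axis of tin_right and the x axis of riser_top, either way round below 0.2 rad) and horizontal distance between tin_left and tin_right below 0.13 m) or (distance between loose_c0 and tin_right below 0.065 m and contact force between the fingers and tin_right above 2 N and horizontal distance between tin_right and board_top below 0.045 m and z of tin_right in the frame of board_top between 0.03 and 0.25 m and angle between tin_right's own z axis and vertical below 0.2 rad and linear speed of tin_right below 0.05 m/s and contact force between tin_right and board below 0.1 N and contact force between tin_right and riser below 0.1 N and (contact force between each of the arm, the fingers, tin_right and tin_left below 0.1 N and contact force between tin_left and riser above 0.5 N and angle between tin_left's own z axis and vertical below 0.1 rad and linear speed of tin_left below 0.03 m/s and z of tin_left in the frame of riser_top between -0.006 and 0.006 m and x of tin_left in the frame of riser_top between -0.03 and 0.03 m and y of tin_left in the frame of riser_top between -0.105 and 0.105 m and angle between the x axis of tin_left and the x axis of riser_top, either way round below 0.2 rad) and (contact force between each of the arm, the fingers, tin_right and tin_mid below 0.1 N and contact force between tin_mid and riser above 0.5 N and angle between tin_mid's own z axis and vertical below 0.1 rad and linear speed of tin_mid below 0.03 m/s and z of tin_mid in the frame of riser_top between -0.006 and 0.006 m and x of tin_mid in the frame of riser_top between -0.03 and 0.03 m and y of tin_mid in the frame of riser_top between -0.105 and 0.105 m and angle between the x axis of tin_mid and the x axis of riser_top, either way round below 0.2 rad) and horizontal distance between tin_left and tin_mid below 0.13 m))); the arm keeps its last pose, push and grip.
It fails at once if the mug is shoved or tipped (distance of mug from where it was at the start of the episode above 0.03 m or angle between mug's own z axis and vertical above 0.3 rad).
It fails at once if the jar is shoved or tipped (distance of jar from where it was at the start of the episode above 0.03 m or angle between jar's own z axis and vertical above 0.3 rad).
It fails at once if the tumbler is shoved or tipped (distance of tumbler from where it was at the start of the episode above 0.03 m or angle between tumbler's own z axis and vertical above 0.3 rad).
It also fails if it takes over 69 s, if anything falls off the work surface, if the arm or the gripper's body presses on something with over 40 N, if the wrist force passes 120 N, or if a joint passes its speed limit or range.

## Working session

There is one attempt and no reset: what is moved stays moved. The work goes in short steps, Python scripts to look and compute and a tool call to move; the robot and the scene stay as the last step left them, time stands still between calls to the robot, and variables do not carry over. Pictures are saved under pics/ and viewed, at most 10 in all, crops included, and the job is handed in when it is done.

Besides the shell and the picture viewer there is one more tool, called after ">>>" as name(argument=value, ...), one argument or row to a line, values as JSON. drive_tool: Moves the arm, as the interface text tells. Its arguments: {"type":"object","properties":{"increments":{"type":"array"}},"required":["increments"]}

```bash
mkdir -p pics; cat > h.py <<'E'
import numpy as np, cv2
from workcell import get_obs, camera, job_done, silhouettes
def ray(c,uv):
    R=c["view"][:3,:3];t=c["view"][:3,3]
    d=np.linalg.inv(c["K"])@[uv[0],uv[1],1.];d=R.T@d
    return -R.T@t,d
def onz(c,uv,z):
    o,d=ray(c,uv);return o+d*(z-o[2])/d[2]
def proj(c,p):
    q=c["view"][:3,:3]@np.asarray(p)+c["view"][:3,3];q=c["K"]@q;return q[:2]/q[2]
def save(c,n): cv2.imwrite(f"pics/{n}.png",c["image"][:,:,::-1])
E
python3 - <<'E'
from h import *
o=get_obs();print(o["clock"],o["eef_pos"],o["tool_rot"],o["ft_force"],o["grip_width"])
t=camera("top");s=camera("side");save(t,"top0");save(s,"side0")
for c,n in((t,"top"),(s,"side")):
    print(n,"cam",-c["view"][:3,:3].T@c["view"][:3,3],c["K"][0,0])
    for q in("tin_left","riser","board","mug","jar","tumbler"):
        for d in silhouettes(q,c):
            m=d["region"].astype(np.uint8);ys,xs=np.nonzero(m)
            r=cv2.minAreaRect(np.c_[xs,ys].astype(np.float32))
            print(q,round(d["conf"],2),d["bbox"],m.sum(),np.round([xs.mean(),ys.mean()],1),np.round(cv2.boxPoints(r).ravel()), onz(c,(xs.mean(),ys.mean()),{"tin_left":.05,"riser":.04,"board":.014}.get(q,.08)).round(3))
E
```

```text
0.0 [0.20258713 0.45637156 0.19712789] [ 2.07387637e-01  9.78258311e-01 -9.94937503e-04 -2.34294710e-04] [-0.77301228  0.17420556 -0.18994663] 0.08536741401991887
top cam [ 0.41346543 -0.0272037   1.49039749] 448.5048854389246
tin_left 0.87 [239.3, 209.8, 266.5, 251.1] 800 [251.7 229.3] [237. 245. 244. 209. 266. 213. 259. 249.] [0.44  0.182 0.05 ]
riser 0.58 [227.4, 139.4, 307.2, 185.8] 2815 [265.9 164.1] [226. 177. 232. 139. 306. 152. 300. 189.] [0.653 0.143 0.04 ]
board 0.73 [341.8, 143.6, 392.2, 190.7] 1611 [366.4 165.6] [335. 166. 367. 135. 398. 166. 366. 197.] [ 0.657 -0.188  0.014]
board 0.7 [448.3, 233.3, 489.8, 282.3] 1571 [467.7 255.8] [446. 234. 489. 234. 489. 278. 446. 278.] [ 0.364 -0.521  0.014]
board 0.67 [402.8, 127.9, 451.6, 171.6] 1602 [427.5 147.2] [405. 126. 450. 126. 450. 169. 405. 169.] [ 0.723 -0.392  0.014]
board 0.67 [384.9, 250.2, 432.2, 295.2] 1630 [407.9 272.1] [386. 250. 430. 250. 430. 295. 386. 295.] [ 0.309 -0.325  0.014]
mug 0.89 [433.4, 181.8, 465.6, 213.9] 784 [448.7 199.8] [434. 181. 465. 181. 465. 214. 434. 214.] [ 0.541 -0.442  0.08 ]
jar 0.58 [147
[... 811 characters left out ...]
92.1, 232.8] 1184 [370.3 217.6] [347. 202. 393. 202. 393. 233. 347. 233.] [ 0.649 -0.192  0.014]
board 0.73 [263.5, 267.7, 325.3, 318.5] 2273 [293.1 293.2] [264. 269. 322. 269. 322. 317. 264. 317.] [ 0.303 -0.332  0.014]
mug 0.6 [377.2, 252.6, 417.0, 304.7] 1445 [396.3 277.2] [380. 254. 415. 254. 415. 302. 380. 302.] [ 0.514 -0.471  0.08 ]
jar 0.76 [240.5, 120.8, 262.6, 153.6] 493 [248.8 137.6] [238. 123. 254. 120. 260. 152. 243. 155.] [0.49 0.42 0.08]
tumbler 0.87 [353.7, 150.5, 375.3, 179.2] 461 [360.9 163.8] [353. 150. 370. 150. 370. 180. 353. 180.] [0.75  0.007 0.08 ]
tumbler 0.45 [245.9, 164.8, 278.7, 189.9] 678 [260.6 177.7] [244. 170. 274. 164. 278. 186. 248. 192.] [0.412 0.115 0.08 ]
```

```bash
python3 - <<'E'
import cv2
a=cv2.imread("pics/top0.png")[90:310,130:510];b=cv2.imread("pics/side0.png")[100:390,180:500]
cv2.imwrite("pics/t.png",cv2.resize(a,None,fx=2.1,fy=2.1,interpolation=3));cv2.imwrite("pics/s.png",cv2.resize(b,None,fx=2,fy=2,interpolation=3))
E
```

```text
(no output)
```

View pics/t.png

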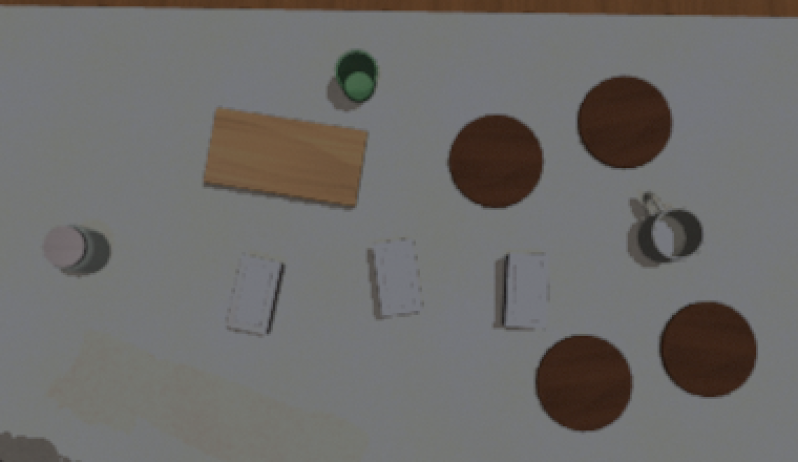

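View pics/s.png

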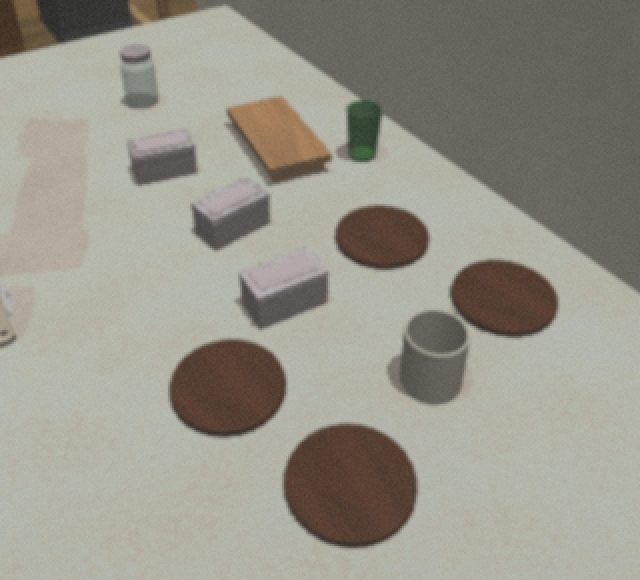

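The top view shows the tins at full-image pixels ≈(251,229), (320,222) and (380,228). The riser is at (266,164), far left. The board farthest to the left is at (366,166). The side view agrees with this. I'll move over the left tin and measure from close by.

>>> drive_tool(
  increments=[
    [[24, -28, 0], [0, 0, 1.6], 1],
    [[24, -28, 0], [0, 0, 1.6], 1],
    [[24, -28, 0], [0, 0, 1.6], 1],
    [[24, -28, 0], [0, 0, 1.6], 1],
    [[24, -28, 0], [0, 0, 1.6], 1],
    [[24, -28, 0], [0, 0, 1.6], 1],
    [[24, -28, 0], [0, 0, 1.6], 1],
    [[24, -28, 0], [0, 0, 1.6], 1],
  ],
)

```text
clock: 1.37
eef_pos: [0.3958, 0.2315, 0.1983]
tool_rot: [0.096, 0.995, 0.0, 0.0]
ft_force: [-0.1, 1.3, -0.0]
grip_width: 0.0854
grasp_force: 0.0
```

>>> drive_tool(
  increments=[
    [[15, -25, 0], [0, 0, 0], 1],
    [[15, -25, 0], [0, 0, 0], 1],
    [[0, 0, 0], [0, 0, 0], 1],
  ],
)

```text
clock: 1.62
eef_pos: [0.4272, 0.1792, 0.1981]
tool_rot: [0.1, 0.995, -0.001, 0.001]
ft_force: [-0.5, 1.2, -1.3]
grip_width: 0.0852
grasp_force: 0.0
```

```bash
cat >> h.py <<'E'
def wray(c,uv):
    K=c["K"];x=(uv[0]-K[0,2])/K[0,0];y=(uv[1]-K[1,2])/K[1,1];r=np.hypot(x,y)+1e-12
    d=np.array([x/r*np.sin(r),y/r*np.sin(r),np.cos(r)]);R=c["view"][:3,:3];t=c["view"][:3,3]
    return -R.T@t,R.T@d
def wonz(c,uv,z):
    o,d=wray(c,uv);return o+d*(z-o[2])/d[2]
def wproj(c,p):
    q=c["view"][:3,:3]@np.asarray(p)+c["view"][:3,3];th=np.arctan2(np.hypot(q[0],q[1]),q[2]);a=np.arctan2(q[1],q[0])
    return np.array([c["K"][0,2]+c["K"][0,0]*th*np.cos(a),c["K"][1,2]+c["K"][1,1]*th*np.sin(a)])
E
python3 - <<'E'
from h import *
o=get_obs();print(o["clock"],o["eef_pos"],o["tool_rot"],o["grip_width"])
c=camera("wrist");save(c,"w1")
print(-c["view"][:3,:3].T@c["view"][:3,3],c["view"][:3,:3].round(2).tolist(),c["K"].tolist())
for q,z in(("tin_left",.062),("riser",.04),("board",.014)):
    for d in silhouettes(q,c):
        m=d["region"].astype(np.uint8);ys,xs=np.nonzero(m)
        b=cv2.boxPoints(cv2.minAreaRect(np.c_[xs,ys].astype(np.float32)))
        print(q,round(d["conf"],2),np.round(d["bbox"]),m.sum(),b.round().tolist(),wonz(c,(xs.mean(),ys.mean()),z).round(3),[wonz(c,p,z)[:2].round(3).tolist() for p in b])
E
```

```text
1.6167 [0.42716485 0.17917285 0.19806522] [ 1.00193627e-01  9.94967389e-01 -7.29128762e-04  7.74195431e-04] 0.08522389881415979
[0.35630101 0.19338966 0.37313843] [[0.2, 0.98, -0.0], [0.94, -0.19, 0.28], [0.27, -0.06, -0.96]] [[309.70691628693146, 0.0, 319.58877511776103], [0.0, 309.70691628693146, 201.32207242731934], [0.0, 0.0, 1.0]]
tin_left 0.75 [298. 135. 362. 240.] 6323 [[297.0, 133.0], [360.0, 133.0], [360.0, 241.0], [297.0, 241.0]] [0.431 0.188 0.062] [[0.371, 0.167], [0.383, 0.229], [0.499, 0.209], [0.485, 0.142]]
riser 0.71 [239. 291. 416. 348.] 7060 [[239.0, 290.0], [415.0, 290.0], [415.0, 345.0], [239.0, 345.0]] [0.612 0.154 0.04 ] [[0.548, 0.047], [0.595, 0.272], [0.696, 0.267], [0.642, 0.015]]
board 0.92 [153. 346. 183. 372.] 511 [[153.0, 348.0], [180.0, 348.0], [180.0, 371.0], [153.0, 371.0]] [ 0.694 -0.156  0.014] [[0.665, -0.171], [0.665, -0.111], [0.723, -0.14], [0.726, -0.206]]
board 0.83 [  0. 195.  14. 254.] 531 [[-0.0, 196.0], [12.0, 196.0], [12.0, 252.0], [0.0, 252.0]] [ 0.387 -0.46   0.014] [[0.324, -0.436], [0.335, -0.385], [0.439, -0.469], [0.433, -0.53]]
board 0.81 [ 66. 334.  85. 358.] 275 [[60.0, 348.0], [75.0, 328.0], [86.0, 336.0], [71.0, 357.0]] [ 0.662 -0.403  0.014] [[0.683, -0.479], [0.622, -0.364], [0.642, -0.342], [0.706, -0.453]]
board 0.66 [  7. 133.  52. 213.] 3046 [[5.0, 131.0], [51.0, 131.0], [51.0, 212.0], [5.0, 212.0]] [ 0.308 -0.306  0.014] [[0.218, -0.354], [0.265, -0.212], [0.388, -0.271], [0.358, -0.435]]
```

View pics/w1.png

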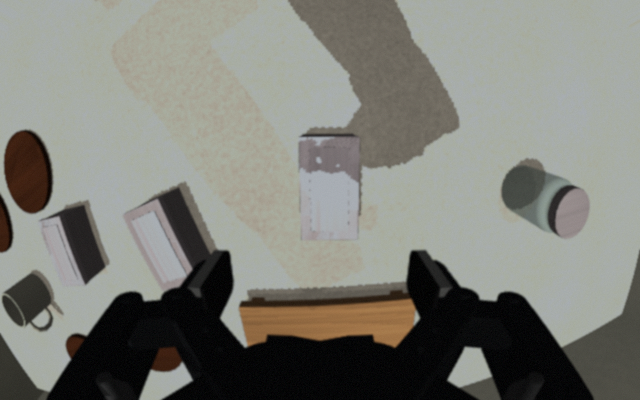

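The wrist view shows the left tin's top at (300–360, 137–240), square to the tool and centred. The riser is at rows 290–345, and the mid and right tins are at the left. Next I'll fit the tin, riser and board jointly across the views.

```bash
cat >> h.py <<'E'
from scipy.optimize import minimize
def box(x,y,a,L,W,z0,z1):
    c,s=np.cos(a),np.sin(a)
    return [(x+c*u*L/2-s*v*W/2,y+s*u*L/2+c*v*W/2,z) for u in(-1,1) for v in(-1,1) for z in(z0,z1)]
def disc(x,y,r,z0,z1):
    return [(x+r*np.cos(t),y+r*np.sin(t),z) for t in np.linspace(0,6.2,40) for z in(z0,z1)]
def fit(shape,views,x0,step):
    """views: list of (cam,proj,mask)"""
    def cost(p):
        e=0
        for c,pr,m in views:
            h=cv2.convexHull(np.array([pr(c,q) for q in shape(p)],np.float32)); im=np.zeros(m.shape,np.uint8)
            big=cv2.resize(im,None,fx=4,fy=4); cv2.fillPoly(big,[np.round((h+.5)*64).astype(np.int32)],255,shift=4)
            s=cv2.resize(big,(m.shape[1],m.shape[0]),interpolation=cv2.INTER_AREA)/255.
            e+=np.abs(s-m).sum()/m.sum()
        return e/len(views)
    x0=np.array(x0,float);S=np.vstack([x0]+[x0+np.eye(len(x0))[i]*step[i] for i in range(len(x0))])
    r=minimize(cost,x0,method="Nelder-Mead",options=dict(initial_simplex=S,maxiter=400,xatol=1e-4,fatol=1e-4))
    return r.x,r.fun
def near(q,c,on,z,xy,tol=.1):
    for d in silhouettes(q,c):
        ys,xs=np.nonzero(d["region"]);p=on(c,(xs.mean(),ys.mean()),z)
        if np.hypot(*(p[:2]-xy))<tol: return d["region"].astype(float)
E
python3 - <<'E'
from h import *
t=camera("top");s=camera("side");w=camera("wrist")
T=[(c,pr,near("tin_left",c,on,.05,(.44,.185))) for c,pr,on in((t,proj,onz),(w,wproj,wonz),(s,proj,onz))]
T=[v for v in T if v[2] is not None];print(len(T))
print("tin xyah",fit(lambda p:box(*p[:3],.11,.06,0,p[3]),T,[.435,.184,-.19,.06],[.01,.01,.1,.01]))
for v in T: print(" single",fit(lambda p:box(*p[:3],.11,.06,0,.062),[v],[.435,.184,-.19],[.01,.01,.1]))
for q,sh,x0,st,xy in(("riser",lambda p:box(*p[:3],.12,.24,p[3]-.015,p[3]),[.65,.14,-.17,.04],[.01,.01,.1,.01],(.65,.14)),("board",lambda p:disc(*p[:2],.075,0,p[2]),[.65,-.19,.014],[.01,.01,.005],(.65,-.19))):
    V=[(c,proj,near(q,c,onz,.02,xy,.06)) for c in(t,s)];V=[v for v in V if v[2] is not None]
    print(q,len(V),fit(sh,V,x0,st),[fit(sh,[v],x0,st) for v in V])
E
```

```text
3
tin xyah (array([ 0.43807438,  0.18636606, -0.21050057,  0.0614823 ]), np.float64(0.3976231192307366))
 single (array([ 0.44066715,  0.18421832, -0.17923252]), np.float64(0.9398155148949039))
 single (array([ 0.43536088,  0.18705994, -0.18857361]), np.float64(0.04106965382078934))
 single (array([ 0.43652632,  0.19118354, -0.19122727]), np.float64(0.04055992167447276))
riser 2 (array([ 0.65634506,  0.14526947, -0.14209389,  0.03124878]), np.float64(0.061449136065468035)) [(array([ 0.65637328,  0.14502435, -0.14485966,  0.03332605]), np.float64(0.027591245141871952)), (array([ 0.64808801,  0.13615798, -0.14624515,  0.04260909]), np.float64(0.08759377500037736))]
board 2 (array([ 0.65706617, -0.18475703,  0.01302645]), np.float64(0.06581320689484862)) [(array([ 0.65859191, -0.18759735,  0.00722769]), np.float64(0.025455623055267447)), (array([ 0.65475921, -0.18040973,  0.01006228]), np.float64(0.038382352941176465))]
```

>>> drive_tool(
  increments=[
    [[9, 8, -20], [0, 0, 0.7], 1],
    [[0, 0, -40], [0, 0, 0], 1],
    [[0, 0, -40], [0, 0, 0], 1],
    [[0, 0, -40], [0, 0, 0], 1],
    [[0, 0, -40], [0, 0, 0], 1],
    [[0, 0, 0], [0, 0, 0], 1],
    [[0, 0, 0], [0, 0, 0], 0],
    [[0, 0, 0], [0, 0, 0], 0],
  ],
)

```text
clock: 2.98
eef_pos: [0.4351, 0.1912, 0.0197]
tool_rot: [0.091, 0.996, -0.0, 0.001]
ft_force: [-1.1, -4.1, 3.9]
grip_width: 0.0637
grasp_force: 2.3
```

>>> drive_tool(
  increments=[
    [[0, 0, 0], [0, 0, 0], 0],
    [[0, 0, 0], [0, 0, 0], 0],
    [[0, 0, 0], [0, 0, 0], 0],
    [[0, 0, 0], [0, 0, 0], 0],
  ],
)

```text
clock: 3.32
eef_pos: [0.436, 0.1914, 0.0212]
tool_rot: [0.091, 0.996, 0.001, 0.002]
ft_force: [-1.6, -2.8, 6.5]
grip_width: 0.057
grasp_force: 68.2
```

>>> drive_tool(
  increments=[
    [[0, 0, 40], [0, 0, 0], 0],
    [[0, 0, 40], [0, 0, 0], 0],
    [[0, 0, 40], [0, 0, 0], 0],
    [[0, 0, 0], [1.25, 6.85, 0], 0],
    [[0, 0, 0], [1.25, 6.85, 0], 0],
    [[0, 0, 0], [1.25, 6.85, 0], 0],
    [[0, 0, 0], [0, 0, 0], 0],
    [[0, 0, 0], [0, 0, 0], 0],
  ],
)

```text
clock: 3.98
eef_pos: [0.4352, 0.1906, 0.1356]
tool_rot: [0.09, 0.979, 0.016, -0.182]
ft_force: [0.5, 0.4, -3.5]
grip_width: 0.0569
grasp_force: 73.4
```

>>> drive_tool(
  increments=[
    [[0, 0, 0], [0, 0, 0], 0],
    [[0, 0, 0], [0, 0, 0], 0],
    [[0, 0, 0], [-1.25, -6.85, 0], 0],
    [[0, 0, 0], [-1.25, -6.85, 0], 0],
    [[0, 0, 0], [-1.25, -6.85, 0], 0],
    [[0, 0, 0], [0, 0, 0], 0],
    [[0, 0, 0], [0, 0, 0], 0],
    [[0, 0, 0], [0, 0, 0], 0],
  ],
)

```text
clock: 4.65
eef_pos: [0.4338, 0.1918, 0.1407]
tool_rot: [0.09, 0.996, 0.001, 0.002]
ft_force: [1.0, 0.2, -3.4]
grip_width: 0.0565
grasp_force: 74.8
```

```bash
cat >> h.py <<'E'
def ft():
    r=[]
    for _ in range(4): camera("side"); o=get_obs(); r.append(np.r_[o["ft_force"],o["ft_torque"]])
    print(o["clock"],o["eef_pos"].round(4) if hasattr(o["eef_pos"],"round") else o["eef_pos"],np.round(o["tool_rot"],3),np.mean(r,0).round(3),np.std(r,0).round(3),"w",o["grip_width"],"tau",np.round(o["tau"],2))
E
python3 -c "from h import *; ft()"
```

```text
4.85 [0.4353 0.1913 0.1388] [0.091 0.996 0.001 0.001] [ 0.199  0.188 -3.307 -0.011  0.014  0.035] [0.435 0.215 0.423 0.019 0.014 0.038] w 0.05669965477265932 tau [ 1.600e-01 -3.753e+01  2.529e+01 -2.000e-02 -2.000e-02 -0.000e+00]
```

>>> drive_tool(
  increments=[
    [[0, 0, 0], [-1.25, -6.85, 0], 0],
    [[0, 0, 0], [-1.25, -6.85, 0], 0],
    [[0, 0, 0], [-1.25, -6.85, 0], 0],
    [[0, 0, 0], [0, 0, 0], 0],
    [[0, 0, 0], [0, 0, 0], 0],
    [[0, 0, 0], [0, 0, 0], 0],
    [[0, 0, 0], [0, 0, 0], 0],
    [[0, 0, 0], [1.25, 6.85, 0], 0],
  ],
)

```text
clock: 5.52
eef_pos: [0.4276, 0.1894, 0.1342]
tool_rot: [0.088, 0.989, -0.013, 0.115]
ft_force: [-3.1, 0.4, -7.7]
grip_width: 0.0568
grasp_force: 74.7
```

>>> drive_tool(
  increments=[
    [[0, 0, 0], [1.25, 6.85, 0], 0],
    [[0, 0, 0], [1.25, 6.85, 0], 0],
    [[0, 0, 0], [0, 0, 0], 0],
    [[0, 0, 0], [0, 0, 0], 0],
    [[0, 0, 0], [0, 0, 0], 0],
  ],
)

```text
clock: 5.93
eef_pos: [0.4355, 0.1906, 0.1378]
tool_rot: [0.092, 0.996, -0.0, 0.0]
ft_force: [-0.0, -1.2, -3.7]
grip_width: 0.0566
grasp_force: 75.3
```

```bash
python3 -c "
from h import *; ft()
for n in ('top','wrist'):
  c=camera(n);pr,on=(proj,onz) if n=='top' else (wproj,wonz)
  for d in silhouettes('tin_mid',c):
    ys,xs=np.nonzero(d['region']);print(n,d['conf'],d['bbox'],on(c,(xs.mean(),ys.mean()),.05))
"
```

```text
6.1333 [0.4333 0.1912 0.1386] [0.091 0.996 0.    0.001] [-0.271  0.235 -3.451 -0.01  -0.03   0.012] [0.425 0.228 0.105 0.046 0.014 0.024] w 0.056898879833209466 tau [-2.100e-01 -3.628e+01  2.532e+01 -2.000e-02  1.000e-02  0.000e+00]
top 0.81 [308.5, 207.6, 330.0, 239.7] [ 0.46903341 -0.0334554   0.05      ]
wrist 0.63 [83.2, 196.2, 185.9, 308.7] [ 0.45548372 -0.01537735  0.05      ]
```

Torque change so far is 0.044 N·m, against about 0.127 expected for a loose disc and about 0 for a quiet tin. That is ambiguous, so I'll repeat with more samples.

>>> drive_tool(
  increments=[
    [[0, 0, 0], [1.25, 6.85, 0], 0],
    [[0, 0, 0], [1.25, 6.85, 0], 0],
    [[0, 0, 0], [1.25, 6.85, 0], 0],
    [[0, 0, 0], [1.25, 6.85, 0], 0],
    [[0, 0, 0], [0, 0, 0], 0],
    [[0, 0, 0], [0, 0, 0], 0],
    [[0, 0, 0], [0, 0, 0], 0],
    [[0, 0, 0], [0, 0, 0], 0],
  ],
)

```text
clock: 7.0
eef_pos: [0.4338, 0.1915, 0.1401]
tool_rot: [0.088, 0.967, 0.022, -0.237]
ft_force: [-0.0, 0.3, -3.5]
grip_width: 0.0566
grasp_force: 77.0
```

>>> drive_tool(
  increments=[
    [[0, 0, 0], [-1.25, -6.85, 0], 0],
    [[0, 0, 0], [-1.25, -6.85, 0], 0],
    [[0, 0, 0], [-1.25, -6.85, 0], 0],
    [[0, 0, 0], [-1.25, -6.85, 0], 0],
    [[0, 0, 0], [0, 0, 0], 0],
    [[0, 0, 0], [0, 0, 0], 0],
  ],
)

```text
clock: 7.5
eef_pos: [0.4299, 0.1912, 0.1412]
tool_rot: [0.089, 0.996, 0.001, 0.002]
ft_force: [0.9, -0.2, -2.6]
grip_width: 0.0567
grasp_force: 77.0
```

```bash
sed -i 's/range(4)/range(10)/' h.py; python3 -c "from h import *; ft()"
```

```text
8.0 [0.4343 0.1908 0.1375] [ 0.091  0.996 -0.    -0.   ] [ 0.461 -0.251 -3.394 -0.007  0.047  0.01 ] [0.382 0.199 0.497 0.041 0.034 0.035] w 0.05658443769353105 tau [ 1.000e-02 -3.718e+01  2.539e+01 -5.000e-02 -2.000e-02 -0.000e+00]
```

>>> drive_tool(
  increments=[
    [[0, 0, 0], [-1.25, -6.85, 0], 0],
    [[0, 0, 0], [-1.25, -6.85, 0], 0],
    [[0, 0, 0], [-1.25, -6.85, 0], 0],
    [[0, 0, 0], [-1.25, -6.85, 0], 0],
    [[0, 0, 0], [0, 0, 0], 0],
    [[0, 0, 0], [0, 0, 0], 0],
    [[0, 0, 0], [0, 0, 0], 0],
    [[0, 0, 0], [0, 0, 0], 0],
  ],
)

```text
clock: 8.67
eef_pos: [0.4365, 0.1923, 0.1399]
tool_rot: [0.089, 0.966, -0.02, 0.241]
ft_force: [0.3, -0.4, -2.5]
grip_width: 0.0565
grasp_force: 68.4
```

>>> drive_tool(
  increments=[
    [[0, 0, 0], [1.25, 6.85, 0], 0],
    [[0, 0, 0], [1.25, 6.85, 0], 0],
    [[0, 0, 0], [1.25, 6.85, 0], 0],
    [[0, 0, 0], [1.25, 6.85, 0], 0],
    [[0, 0, 0], [0, 0, 0], 0],
    [[0, 0, 0], [0, 0, 0], 0],
  ],
)

```text
clock: 9.17
eef_pos: [0.4387, 0.1903, 0.1377]
tool_rot: [0.093, 0.996, 0.0, 0.001]
ft_force: [-0.5, -0.3, -3.8]
grip_width: 0.0566
grasp_force: 67.4
```

```bash
python3 -c "from h import *; ft()"
```

```text
9.6667 [0.4335 0.1913 0.1386] [0.09  0.996 0.    0.001] [-0.109 -0.31  -3.2   -0.004 -0.022 -0.004] [0.599 0.368 0.259 0.034 0.016 0.023] w 0.056699267606363415 tau [-2.000e-02 -3.672e+01  2.519e+01  4.000e-02  3.000e-02  0.000e+00]
```

```bash
cat >> h.py <<'E'
def series(n):
    r=[]
    for _ in range(n): camera("side"); o=get_obs(); r.append([o["ft_force"][0],o["ft_torque"][0],o["ft_torque"][1]])
    r=np.array(r);print(o["clock"],r[:,2].round(3).tolist(),r.mean(0).round(3),r.std(0).round(3))
E
python3 -c "from h import *; series(12)"
```

```text
10.2667 [-0.09, -0.125, -0.042, -0.081, -0.078, -0.061, -0.051, -0.105, -0.033, -0.087, -0.054, -0.048] [-0.102 -0.031 -0.071] [0.384 0.035 0.026]
```

>>> drive_tool(
  increments=[
    [[0, 0, 0], [1.25, 6.85, 0], 0],
    [[0, 0, 0], [1.25, 6.85, 0], 0],
    [[0, 0, 0], [1.25, 6.85, 0], 0],
    [[0, 0, 0], [1.25, 6.85, 0], 0],
    [[0, 0, 0], [0, 0, 0], 0],
    [[0, 0, 0], [0, 0, 0], 0],
    [[0, 0, 0], [0, 0, 0], 0],
    [[0, 0, 0], [0, 0, 0], 0],
  ],
)

```text
clock: 10.93
eef_pos: [0.4339, 0.1916, 0.1404]
tool_rot: [0.088, 0.967, 0.022, -0.237]
ft_force: [0.3, 1.3, 0.9]
grip_width: 0.024
grasp_force: 0.0
```

>>> drive_tool(
  increments=[
    [[0, 0, 0], [-1.25, -6.85, 0], 0],
    [[0, 0, 0], [-1.25, -6.85, 0], 0],
    [[0, 0, 0], [-1.25, -6.85, 0], 0],
    [[0, 0, 0], [-1.25, -6.85, 0], 0],
    [[0, 0, 0], [0, 0, 0], 0],
    [[0, 0, 0], [0, 0, 0], 0],
    [[0, 0, 0], [0, 0, 0], 0],
    [[0, 0, 0], [0, 0, 0], 0],
  ],
)

```text
clock: 11.6
eef_pos: [0.4356, 0.1918, 0.1404]
tool_rot: [0.091, 0.996, 0.001, 0.002]
ft_force: [-0.3, -0.1, -0.6]
grip_width: -0.0001
grasp_force: 0.0
```

```bash
python3 -c "from h import *; series(12)"
```

```text
12.2 [-0.04, 0.025, 0.031, 0.026, 0.014, -0.019, -0.013, -0.031, 0.024, -0.018, 0.01, 0.029] [0.252 0.011 0.003] [0.572 0.034 0.025]
```

The grip opened to 0: the tin slipped out of the fingers. I'll look at where it landed.

```bash
python3 - <<'E'
from h import *
w=camera("wrist");s=camera("side");t=camera("top")
a=cv2.resize(w["image"][60:300,160:480],None,fx=1.25,fy=1.25);b=cv2.resize(s["image"][110:290,200:360],(400,450))
im=np.vstack([np.hstack([a,np.zeros((300,400,3),np.uint8)]) ,np.zeros((0,800,3),np.uint8)])
im=np.zeros((560,800,3),np.uint8);im[:300,:400]=a;im[:450,400:]=b
cv2.imwrite("pics/drop.png",im[:,:,::-1])
for c,n,on in((t,"top",onz),(s,"side",onz),(w,"wrist",wonz)):
    for d in silhouettes("tin_left",c):
        ys,xs=np.nonzero(d["region"]);print(n,round(d["conf"],2),np.round(d["bbox"]),on(c,(xs.mean(),ys.mean()),.04).round(3))
E
```

```text
top 0.53 [244. 211. 263. 247.] [0.464 0.189 0.04 ]
side 0.71 [242. 165. 277. 184.] [0.433 0.201 0.04 ]
wrist 0.58 [295. 122. 402. 264.] [0.436 0.217 0.04 ]
```

View pics/drop.png

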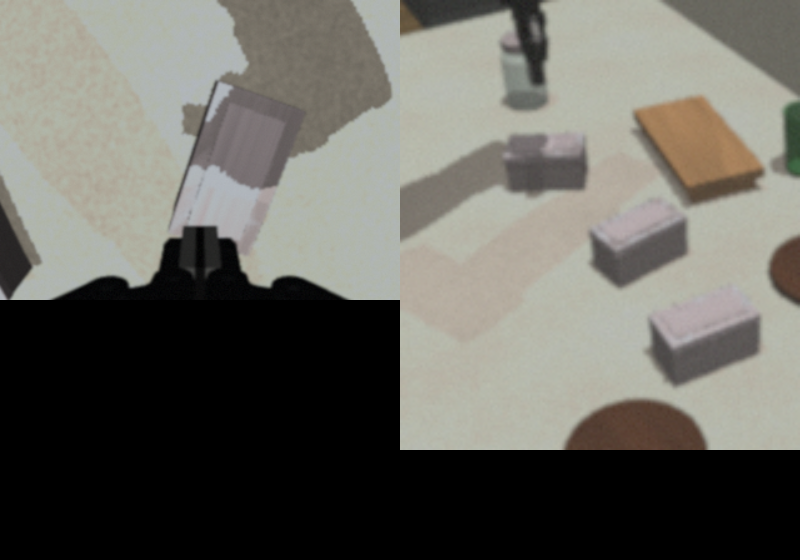

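The drop view shows the left tin still upright but yawed: wrist crop corners about (217,80), (305,108) and (255,250), with its body at side bbox (242–277, 165–184). I'll refit its pose and regrip lower. The pads swing back when open, so the last grip was too near the lid.

```bash
python3 - <<'E'
from h import *
w=camera("wrist");s=camera("side")
V=[(w,wproj,near("tin_left",w,wonz,.05,(.43,.2))),(s,proj,near("tin_left",s,onz,.05,(.43,.2)))]
V=[v for v in V if v[2] is not None]
sh=lambda p:box(*p,.11,.06,0,.062)
print(fit(lambda p:box(*p[:3],.11,.06,0,p[3]),V,[.435,.2,.1,.06],[.01,.01,.1,.01]))
for v in V: print(fit(sh,[v],[.435,.2,.1],[.01,.01,.1]),fit(sh,[v],[.435,.2,-.3],[.01,.01,-.1]))
for uv in((217,80),(305,108),(255,250),(172,232)): print(wonz(w,(160+uv[0]/1.25,60+uv[1]/1.25),.062).round(3))
o=get_obs();print(o["eef_pos"],o["tool_rot"])
E
```

```text
(array([ 0.43674085,  0.2152339 , -0.48323775,  0.06235484]), np.float64(0.09488359619651665))
(array([ 0.43706941,  0.21442708, -0.50428112]), np.float64(0.07653813957768069)) (array([ 0.43661966,  0.21457316, -0.5060104 ]), np.float64(0.07738331683823808))
(array([ 0.43935364,  0.22052654, -0.43417659]), np.float64(0.06437015093807306)) (array([ 0.4392872 ,  0.22153074, -0.44268642]), np.float64(0.061125687685146))
[0.373 0.213 0.062]
[0.401 0.268 0.062]
[0.497 0.22  0.062]
[0.472 0.164 0.062]
[0.43385859 0.19100197 0.13806356] [9.09544454e-02 9.95855053e-01 1.60404271e-05 4.14223416e-05]
```

>>> drive_tool(
  increments=[
    [[3, 24, 0], [0, 0, -6], 1],
    [[0, 0, 0], [0, 0, -6], 1],
    [[0, 0, 0], [0, 0, -5], 1],
    [[0, 0, 0], [0, 0, 0], 1],
    [[0, 0, -30], [0, 0, 0], 1],
    [[0, 0, -35], [0, 0, 0], 1],
    [[0, 0, -35], [0, 0, 0], 1],
    [[0, 0, -30], [0, 0, 0], 1],
  ],
)

```text
clock: 13.37
eef_pos: [0.4364, 0.2146, 0.0065]
tool_rot: [0.236, 0.972, -0.0, -0.0]
ft_force: [-0.8, -0.4, -0.5]
grip_width: 0.0856
grasp_force: 0.0
```

>>> drive_tool(
  increments=[
    [[0, 0, 0], [0, 0, 0], 1],
    [[0, 0, 0], [0, 0, 0], 0],
    [[0, 0, 0], [0, 0, 0], 0],
    [[0, 0, 0], [0, 0, 0], 0],
    [[0, 0, 0], [0, 0, 0], 0],
    [[0, 0, 0], [0, 0, 0], 0],
    [[0, 0, 0], [0, 0, 0], 0],
  ],
)

```text
clock: 13.95
eef_pos: [0.4389, 0.2159, 0.0105]
tool_rot: [0.237, 0.972, 0.002, 0.002]
ft_force: [-1.3, 0.3, 7.1]
grip_width: 0.0582
grasp_force: 67.0
```

>>> drive_tool(
  increments=[
    [[0, 0, 30], [0, 0, 0], 0],
    [[0, 0, 35], [0, 0, 0], 0],
    [[0, 0, 35], [0, 0, 0], 0],
    [[0, 0, 0], [3, 5.8, 0], 0],
    [[0, 0, 0], [3, 5.8, 0], 0],
    [[0, 0, 0], [3, 5.8, 0], 0],
    [[0, 0, 0], [0, 0, 0], 0],
    [[0, 0, 0], [0, 0, 0], 0],
  ],
)

```text
clock: 14.62
eef_pos: [0.4379, 0.2138, 0.1062]
tool_rot: [0.235, 0.957, 0.039, -0.166]
ft_force: [-0.3, -0.6, -3.4]
grip_width: 0.0584
grasp_force: 70.4
```

>>> drive_tool(
  increments=[
    [[0, 0, 0], [0, 0, 0], 0],
    [[0, 0, 0], [0, 0, 0], 0],
    [[0, 0, 0], [-3, -5.8, 0], 0],
    [[0, 0, 0], [-3, -5.8, 0], 0],
    [[0, 0, 0], [-3, -5.8, 0], 0],
    [[0, 0, 0], [0, 0, 0], 0],
    [[0, 0, 0], [0, 0, 0], 0],
    [[0, 0, 0], [0, 0, 0], 0],
  ],
)

```text
clock: 15.28
eef_pos: [0.4367, 0.2158, 0.1094]
tool_rot: [0.236, 0.972, 0.001, 0.001]
ft_force: [0.2, -0.7, -2.6]
grip_width: 0.0581
grasp_force: 70.4
```

```bash
cat >> h.py <<'E'
def m(n=8):
    r=[]
    for _ in range(n): camera("side"); o=get_obs(); r.append(np.r_[o["ft_force"],o["ft_torque"]])
    q=o["tool_rot"];a=np.arctan2(1-2*q[0]**2,2*q[0]*q[1])
    r=np.array(r);ty=r[:,3]*np.cos(a)+r[:,4]*np.sin(a)
    print(round(o["clock"],2),np.round(o["eef_pos"],4),"F",r[:,:3].mean(0).round(2),"tq about closing axis",ty.round(3),"mean",ty.mean().round(3),"w",round(o["grip_width"],4))
E
python3 -c "from h import *; m()"
```

```text
15.68 [0.4373 0.2146 0.1076] F [ 0.37 -0.37 -3.35] tq about closing axis [-0.024  0.045  0.014  0.066  0.067  0.043  0.125  0.059] mean 0.049 w 0.0584
```

>>> drive_tool(
  increments=[
    [[0, 0, 0], [-3, -5.8, 0], 0],
    [[0, 0, 0], [-3, -5.8, 0], 0],
    [[0, 0, 0], [-3, -5.8, 0], 0],
    [[0, 0, 0], [0, 0, 0], 0],
    [[0, 0, 0], [0, 0, 0], 0],
    [[0, 0, 0], [0, 0, 0], 0],
    [[0, 0, 0], [0, 0, 0], 0],
  ],
)

```text
clock: 16.27
eef_pos: [0.4381, 0.2151, 0.1085]
tool_rot: [0.235, 0.957, -0.04, 0.165]
ft_force: [-0.2, 0.1, -3.6]
grip_width: 0.0586
grasp_force: 70.4
```

>>> drive_tool(
  increments=[
    [[0, 0, 0], [3, 5.8, 0], 0],
    [[0, 0, 0], [3, 5.8, 0], 0],
    [[0, 0, 0], [3, 5.8, 0], 0],
    [[0, 0, 0], [0, 0, 0], 0],
    [[0, 0, 0], [0, 0, 0], 0],
    [[0, 0, 0], [0, 0, 0], 0],
  ],
)

```text
clock: 16.77
eef_pos: [0.4377, 0.214, 0.1077]
tool_rot: [0.238, 0.971, -0.0, 0.0]
ft_force: [-0.3, 0.6, -3.3]
grip_width: 0.0585
grasp_force: 70.5
```

```bash
python3 -c "
from h import *; m()
w=camera('wrist');s=camera('side');save(w,'w3')
for c in (w,s):
  for d in silhouettes('tin_left',c): print(d['conf'],d['bbox'])
"
```

```text
17.17 [0.4364 0.2155 0.1082] F [-0.43  0.09 -3.38] tq about closing axis [-0.036 -0.028 -0.05  -0.013 -0.108 -0.083 -0.042 -0.054] mean -0.052 w 0.0586
0.89 [249.0, 140.9, 398.2, 342.0]
0.76 [237.9, 138.2, 272.7, 161.1]
```

The torque about the closing axis settles near +0.06 N·m after one tilt and −0.06 after the other. That swing of about 0.12 matches the loose disc, so the left tin rattles. I'll set it back on the counter for now and test the other two.

>>> drive_tool(
  increments=[
    [[0, 0, -35], [0, 0, 0], 0],
    [[0, 0, -35], [0, 0, 0], 0],
    [[0, 0, -20], [0, 0, 0], 0],
    [[0, 0, -9], [0, 0, 0], 0],
    [[0, 0, 0], [0, 0, 0], 0],
    [[0, 0, 0], [0, 0, 0], 1],
    [[0, 0, 0], [0, 0, 0], 1],
    [[0, 0, 0], [0, 0, 0], 1],
  ],
)

```text
clock: 18.03
eef_pos: [0.4379, 0.2155, 0.0098]
tool_rot: [0.237, 0.971, 0.001, 0.001]
ft_force: [0.1, -0.2, 0.1]
grip_width: 0.0854
grasp_force: 0.0
```

>>> drive_tool(
  increments=[
    [[0, 0, 30], [0, 0, 5], 1],
    [[0, 0, 41], [0, 0, 5], 1],
    [[0, 0, 41], [0, 0, 5], 1],
    [[0, -41, 10], [0, 0, 5], 1],
    [[0, -41, 0], [0, 0, 5], 1],
    [[0, -41, 0], [0, 0, 5], 1],
    [[0, -41, 0], [0, 0, 3], 1],
    [[0, -41, 0], [0, 0, 0], 1],
  ],
)

```text
clock: 18.7
eef_pos: [0.4372, 0.009, 0.1317]
tool_rot: [-0.05, 0.999, -0.0, 0.001]
ft_force: [0.7, -0.8, 0.3]
grip_width: 0.0852
grasp_force: 0.0
```

```bash
python3 - <<'E'
from h import *
o=get_obs();print(o["clock"],o["eef_pos"],o["tool_rot"],o["grip_width"])
w=camera("wrist");s=camera("side");t=camera("top");save(w,"w4")
for n,xy,a0 in(("mid",(.46,-.03),.1),("right",(.44,-.2),0),("left",(.437,.215),-.48)):
    V=[(c,pr,near("tin_mid",c,on,.05,xy,.06)) for c,pr,on in((w,wproj,wonz),(s,proj,onz),(t,proj,onz))]
    for k,v in zip("wst",V):
        if v[2] is not None: print(n,k,fit(lambda p:box(*p,.11,.06,0,.062),[v],[*xy,a0],[.01,.01,.1]))
    V=[v for v in V if v[2] is not None]
    if len(V)>1: print(n,len(V),fit(lambda p:box(*p[:3],.11,.06,0,p[3]),V,[*xy,a0,.062],[.01,.01,.1,.01]))
E
```

```text
18.7 [0.43717255 0.00899819 0.13166719] [-4.99705130e-02  9.98750131e-01 -3.60599890e-05  1.05969310e-03] 0.08521623802488845
mid w (array([ 0.46448713, -0.03167469,  0.14104554]), np.float64(0.02472975567408743))
mid s (array([ 0.46557498, -0.0283676 ,  0.1724379 ]), np.float64(0.038178713248153404))
mid t (array([ 0.46921139, -0.04332662,  0.11785694]), np.float64(10.352941176470589))
mid 3 (array([ 0.46467708, -0.03440099,  0.21057798,  0.05398392]), np.float64(3.5205588621755246))
```

>>> drive_tool(
  increments=[
    [[14, -20, 0], [0, 0, 2.6], 1],
    [[14, -20, 0], [0, 0, 0], 1],
    [[0, 0, -25], [0, 0, 0], 1],
    [[0, 0, -34], [0, 0, 0], 1],
    [[0, 0, -34], [0, 0, 0], 1],
    [[0, 0, -31], [0, 0, 0], 1],
    [[0, 0, 0], [0, 0, 0], 1],
    [[0, 0, 0], [0, 0, 0], 0],
  ],
)

```text
clock: 19.97
eef_pos: [0.4631, -0.0289, 0.0058]
tool_rot: [-0.072, 0.997, 0.0, -0.002]
ft_force: [-0.4, 1.2, 0.7]
grip_width: 0.0755
grasp_force: 0.0
```

>>> drive_tool(
  increments=[
    [[0, 0, 0], [0, 0, 0], 0],
    [[0, 0, 0], [0, 0, 0], 0],
    [[0, 0, 0], [0, 0, 0], 0],
    [[0, 0, 0], [0, 0, 0], 0],
    [[0, 0, 0], [0, 0, 0], 0],
  ],
)

```text
clock: 20.38
eef_pos: [0.4671, -0.0294, 0.0091]
tool_rot: [-0.071, 0.997, -0.0, 0.002]
ft_force: [-1.0, 0.4, 6.5]
grip_width: 0.0585
grasp_force: 68.0
```

>>> drive_tool(
  increments=[
    [[0, 0, 30], [0, 0, 0], 0],
    [[0, 0, 35], [0, 0, 0], 0],
    [[0, 0, 35], [0, 0, 0], 0],
    [[0, 0, 0], [-1, 6.7, 0], 0],
    [[0, 0, 0], [-1, 6.7, 0], 0],
    [[0, 0, 0], [-1, 6.7, 0], 0],
    [[0, 0, 0], [0, 0, 0], 0],
    [[0, 0, 0], [0, 0, 0], 0],
  ],
)

```text
clock: 21.05
eef_pos: [0.4652, -0.0291, 0.103]
tool_rot: [-0.07, 0.981, -0.013, -0.179]
ft_force: [-0.4, 0.3, -4.1]
grip_width: 0.0587
grasp_force: 70.8
```

>>> drive_tool(
  increments=[
    [[0, 0, 0], [0, 0, 0], 0],
    [[0, 0, 0], [0, 0, 0], 0],
    [[0, 0, 0], [1, -6.7, 0], 0],
    [[0, 0, 0], [1, -6.7, 0], 0],
    [[0, 0, 0], [1, -6.7, 0], 0],
    [[0, 0, 0], [0, 0, 0], 0],
    [[0, 0, 0], [0, 0, 0], 0],
    [[0, 0, 0], [0, 0, 0], 0],
  ],
)

```text
clock: 21.72
eef_pos: [0.4649, -0.0298, 0.1095]
tool_rot: [-0.071, 0.997, -0.0, 0.002]
ft_force: [1.5, -0.4, -2.7]
grip_width: 0.0581
grasp_force: 71.9
```

```bash
python3 -c "from h import *; m()"
```

```text
22.12 [ 0.4654 -0.0294  0.1066] F [ 0.24  0.23 -4.05] tq about closing axis [-0.057 -0.028 -0.015  0.022  0.011  0.005 -0.037  0.031] mean -0.009 w 0.0585
```

>>> drive_tool(
  increments=[
    [[0, 0, 0], [1, -6.7, 0], 0],
    [[0, 0, 0], [1, -6.7, 0], 0],
    [[0, 0, 0], [1, -6.7, 0], 0],
    [[0, 0, 0], [0, 0, 0], 0],
    [[0, 0, 0], [0, 0, 0], 0],
    [[0, 0, 0], [0, 0, 0], 0],
    [[0, 0, 0], [0, 0, 0], 0],
  ],
)

```text
clock: 22.7
eef_pos: [0.4677, -0.0298, 0.1087]
tool_rot: [-0.07, 0.982, 0.013, 0.177]
ft_force: [0.7, 0.2, -3.8]
grip_width: 0.0585
grasp_force: 71.9
```

>>> drive_tool(
  increments=[
    [[0, 0, 0], [-1, 6.7, 0], 0],
    [[0, 0, 0], [-1, 6.7, 0], 0],
    [[0, 0, 0], [-1, 6.7, 0], 0],
    [[0, 0, 0], [0, 0, 0], 0],
    [[0, 0, 0], [0, 0, 0], 0],
    [[0, 0, 0], [0, 0, 0], 0],
  ],
)

```text
clock: 23.2
eef_pos: [0.4664, -0.0293, 0.1066]
tool_rot: [-0.071, 0.997, 0.0, 0.0]
ft_force: [-0.7, -0.5, -3.6]
grip_width: 0.0582
grasp_force: 71.8
```

```bash
python3 -c "from h import *; m(); print(get_obs()['tool_rot'])"
```

```text
23.6 [ 0.4647 -0.0296  0.1077] F [-0.36 -0.29 -3.97] tq about closing axis [ 0.059  0.052 -0.014  0.03   0.001  0.004  0.027  0.045] mean 0.026 w 0.0584
[-7.09896675e-02  9.97476702e-01 -9.59577778e-05  8.28272474e-04]
```

The middle tin settles near 0 both ways, so it is quiet. I'll take it to the riser's left slot at (0.657, 0.195), yaw −0.145.

>>> drive_tool(
  increments=[
    [[12, 14, 10], [0, 0, -2], 0],
    [[24, 28, 10], [0, 0, -2], 0],
    [[24, 28, 0], [0, 0, -2], 0],
    [[24, 28, 0], [0, 0, -2.4], 0],
    [[24, 28, 0], [0, 0, -2], 0],
    [[24, 28, 0], [0, 0, -2], 0],
    [[24, 28, 0], [0, 0, -2], 0],
    [[24, 28, 0], [0, 0, -2], 0],
  ],
)

```text
clock: 24.27
eef_pos: [0.6456, 0.1819, 0.1271]
tool_rot: [0.073, 0.997, 0.0, 0.0]
ft_force: [-0.2, -1.3, -3.1]
grip_width: 0.0584
grasp_force: 72.0
```

>>> drive_tool(
  increments=[
    [[12, 14, 0], [0, 0, 0], 0],
    [[0, 0, 0], [0, 0, 0], 0],
    [[0, 0, 0], [0, 0, 0], 0],
  ],
)

```text
clock: 24.52
eef_pos: [0.6567, 0.1954, 0.1259]
tool_rot: [0.071, 0.997, -0.0, -0.001]
ft_force: [-0.0, -0.7, -4.5]
grip_width: 0.0588
grasp_force: 71.8
```

```bash
python3 - <<'E'
from h import *
o=get_obs();print(o["clock"],o["eef_pos"],o["tool_rot"],o["grip_width"])
w=camera("wrist");s=camera("side");save(w,"w5");save(s,"s5")
a=w["image"][150:400,120:520];b=cv2.resize(s["image"][100:250,220:420],(400,300))
im=np.zeros((300,800,3),np.uint8);im[:250,:400]=a;im[:,400:]=b;cv2.imwrite("pics/c5.png",im[:,:,::-1])
E
```

```text
24.5167 [0.65674259 0.19537559 0.12586025] [ 7.10375890e-02  9.97473446e-01 -3.45701605e-04 -5.15163929e-04] 0.05880163618463226
```

View pics/c5.png

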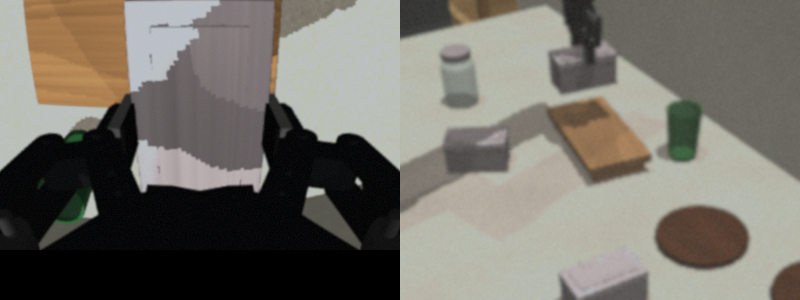

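Here the held tin is level at wrist crop (130–275, 0–190) with its edges parallel to the riser, whose left end is just right of the tin. I'll lower and release.

>>> drive_tool(
  increments=[
    [[0, 0, -30], [0, 0, 0], 0],
    [[0, 0, -25], [0, 0, 0], 0],
    [[0, 0, -12], [0, 0, 0], 0],
    [[0, 0, -7], [0, 0, 0], 0],
    [[0, 0, -2], [0, 0, 0], 0],
    [[0, 0, 0], [0, 0, 0], 0],
  ],
)

```text
clock: 25.12
eef_pos: [0.6568, 0.1937, 0.0514]
tool_rot: [0.072, 0.997, 0.0, 0.0]
ft_force: [-0.7, -0.2, -4.5]
grip_width: 0.0587
grasp_force: 71.9
```

>>> drive_tool(
  increments=[
    [[0, 0, -2], [0, 0, 0], 0],
    [[0, 0, -1], [0, 0, 0], 0],
    [[0, 0, 0], [0, 0, 0], 0],
    [[0, 0, 0], [0, 0, 0], 0],
  ],
)

```text
clock: 25.45
eef_pos: [0.658, 0.1947, 0.0494]
tool_rot: [0.072, 0.997, 0.0, 0.001]
ft_force: [0.4, 0.1, -1.5]
grip_width: 0.0584
grasp_force: 72.2
```

>>> drive_tool(
  increments=[
    [[0, 0, 0], [0, 0, 0], 1],
    [[0, 0, 0], [0, 0, 0], 1],
    [[0, 0, 0], [0, 0, 0], 1],
    [[0, 0, 20], [0, 0, 0], 1],
    [[0, 0, 35], [0, 0, 0], 1],
    [[0, 0, 40], [0, 0, 0], 1],
    [[0, 0, 10], [0, 0, 0], 1],
    [[-28, -30, 0], [0, 0, 2], 1],
  ],
)

```text
clock: 26.12
eef_pos: [0.6373, 0.1702, 0.157]
tool_rot: [0.052, 0.999, 0.003, 0.007]
ft_force: [1.7, -0.2, -0.4]
grip_width: 0.085
grasp_force: 0.0
```

>>> drive_tool(
  increments=[
    [[-24, -34, 0], [0, 0, 2], 1],
    [[-24, -34, 0], [0, 0, 2], 1],
    [[-24, -34, 0], [0, 0, 2], 1],
    [[-24, -34, 0], [0, 0, 0], 1],
    [[-24, -34, 0], [0, 0, 0], 1],
    [[-24, -34, 0], [0, 0, 0], 1],
    [[-24, -34, 0], [0, 0, 0], 1],
    [[-24, -34, 0], [0, 0, 0], 1],
  ],
)

```text
clock: 26.78
eef_pos: [0.4359, -0.1088, 0.1536]
tool_rot: [0.002, 1.0, -0.0, 0.001]
ft_force: [0.1, -1.1, 0.2]
grip_width: 0.0859
grasp_force: 0.0
```

>>> drive_tool(
  increments=[
    [[-7, -34, 0], [0, 0, 0], 1],
    [[0, -34, 0], [0, 0, 0], 1],
  ],
)

```text
clock: 26.95
eef_pos: [0.4278, -0.1767, 0.1539]
tool_rot: [0.002, 1.0, -0.0, 0.001]
ft_force: [0.9, 1.0, 0.2]
grip_width: 0.0853
grasp_force: 0.0
```

```bash
python3 - <<'E'
from h import *
o=get_obs();print(o["clock"],o["eef_pos"],o["tool_rot"],o["grip_width"])
w=camera("wrist");s=camera("side");t=camera("top")
V=[("w",w,wproj,wonz),("s",s,proj,onz),("t",t,proj,onz)]
for n,xy,a0,z in(("right",(.44,-.2),0,0),("left",(.437,.215),-.48,0),("mid",(.657,.195),-.145,.04)):
    for k,c,pr,on in V:
        mk=near("tin_mid",c,on,.05+z,xy,.06)
        if mk is not None: print(n,k,fit(lambda p:box(*p,.11,.06,z,z+.062),[(c,pr,mk)],[*xy,a0],[.01,.01,.1]))
for d in silhouettes("riser",t)[:1]: print("riser",fit(lambda p:box(*p,.12,.24,.025,.04),[(t,proj,d["region"].astype(float))],[.655,.143,-.145],[.01,.01,.05]))
E
```

```text
26.95 [ 0.42784979 -0.17671377  0.15394253] [ 2.30228463e-03  9.99997202e-01 -1.87218240e-04  5.11029119e-04] 0.08525610962972557
mid w (array([0.64067258, 0.2122713 , 0.83092637]), np.float64(0.28553085877041146))
mid s (array([ 0.67965432,  0.20518519, -0.48141975]), np.float64(1.494811463046757))
mid t (array([ 0.66110675,  0.19269499, -0.14753616]), np.float64(0.036944074411647855))
riser (array([ 0.65573742,  0.14322604, -0.14793491]), np.float64(0.4543815630517609))
```

The middle tin stands on the riser at (0.661, 0.193), yaw −0.148. The network missed the right tin, so I'll look at the wrist picture.

```bash
python3 - <<'E'
from h import *
w=camera("wrist");save(w,"w6");s=camera("side");t=camera("top")
for c,n,on in((w,"w",wonz),(s,"s",onz),(t,"t",onz)):
    for d in silhouettes("tin_right",c): 
        ys,xs=np.nonzero(d["region"]);p=on(c,(xs.mean(),ys.mean()),.05);print(n,d["conf"],np.round(d["bbox"]),p.round(3))
        if abs(p[1]+.2)<.08: print(fit(lambda q:box(*q,.11,.06,0,.062),[(c,wproj if n=="w" else proj,d["region"].astype(float))],[p[0],p[1],0],[.01,.01,.1]))
E
```

```text
w 0.87 [229. 145. 299. 271.] [ 0.443 -0.227  0.05 ]
(array([ 0.44715024, -0.22873351, -0.04979026]), np.float64(0.021105090204783353))
s 0.96 [297. 223. 342. 266.] [ 0.439 -0.244  0.05 ]
(array([ 0.44996277, -0.22485324, -0.03611831]), np.float64(0.03362994879480454))
```

View pics/w6.png

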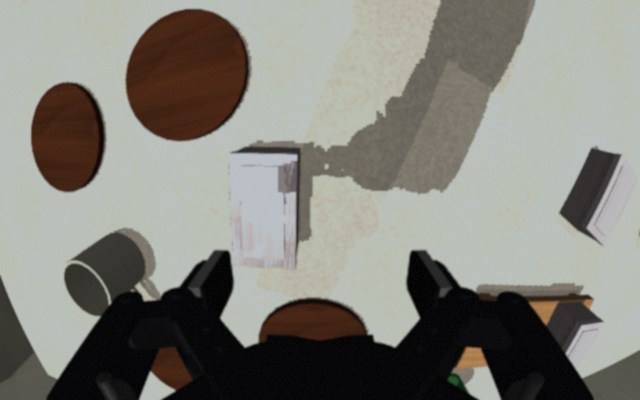

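The right tin shows at (229–299, 145–271), and both views agree on about (0.448, −0.227), yaw −0.045.

>>> drive_tool(
  increments=[
    [[10, -25, 0], [0, 0, -2.6], 1],
    [[10, -25, 0], [0, 0, 0], 1],
    [[0, 0, -36], [0, 0, 0], 1],
    [[0, 0, -40], [0, 0, 0], 1],
    [[0, 0, -40], [0, 0, 0], 1],
    [[0, 0, -30], [0, 0, 0], 1],
    [[0, 0, 0], [0, 0, 0], 1],
    [[0, 0, 0], [0, 0, 0], 0],
  ],
)

```text
clock: 28.57
eef_pos: [0.4483, -0.2248, 0.0057]
tool_rot: [0.025, 1.0, 0.001, -0.002]
ft_force: [0.1, 0.6, 0.5]
grip_width: 0.0757
grasp_force: 0.0
```

>>> drive_tool(
  increments=[
    [[0, 0, 0], [0, 0, 0], 0],
    [[0, 0, 0], [0, 0, 0], 0],
    [[0, 0, 0], [0, 0, 0], 0],
    [[0, 0, 0], [0, 0, 0], 0],
    [[0, 0, 0], [0, 0, 0], 0],
  ],
)

```text
clock: 28.98
eef_pos: [0.4522, -0.2267, 0.0096]
tool_rot: [0.025, 1.0, -0.001, 0.003]
ft_force: [-0.9, 0.5, 7.1]
grip_width: 0.0584
grasp_force: 68.2
```

>>> drive_tool(
  increments=[
    [[0, 0, 30], [0, 0, 0], 0],
    [[0, 0, 35], [0, 0, 0], 0],
    [[0, 0, 35], [0, 0, 0], 0],
    [[0, 0, 0], [0.3, 6.8, 0], 0],
    [[0, 0, 0], [0.3, 6.8, 0], 0],
    [[0, 0, 0], [0.3, 6.8, 0], 0],
    [[0, 0, 0], [0, 0, 0], 0],
    [[0, 0, 0], [0, 0, 0], 0],
  ],
)

```text
clock: 29.65
eef_pos: [0.4505, -0.2248, 0.1028]
tool_rot: [0.023, 0.983, 0.005, -0.18]
ft_force: [-0.2, 1.0, -3.1]
grip_width: 0.0583
grasp_force: 71.0
```

>>> drive_tool(
  increments=[
    [[0, 0, 0], [0, 0, 0], 0],
    [[0, 0, 0], [0, 0, 0], 0],
    [[0, 0, 0], [-0.3, -6.8, 0], 0],
    [[0, 0, 0], [-0.3, -6.8, 0], 0],
    [[0, 0, 0], [-0.3, -6.8, 0], 0],
    [[0, 0, 0], [0, 0, 0], 0],
    [[0, 0, 0], [0, 0, 0], 0],
    [[0, 0, 0], [0, 0, 0], 0],
  ],
)

```text
clock: 30.32
eef_pos: [0.45, -0.2261, 0.1098]
tool_rot: [0.025, 1.0, -0.001, 0.002]
ft_force: [0.3, -0.6, -3.1]
grip_width: 0.0582
grasp_force: 71.9
```

```bash
python3 -c "from h import *; m()"
```

```text
30.72 [ 0.4505 -0.2255  0.1066] F [ 0.05  0.3  -3.51] tq about closing axis [-0.025  0.017 -0.037 -0.022  0.01  -0.03   0.016  0.025] mean -0.006 w 0.0585
```

>>> drive_tool(
  increments=[
    [[0, 0, 0], [-0.3, -6.8, 0], 0],
    [[0, 0, 0], [-0.3, -6.8, 0], 0],
    [[0, 0, 0], [-0.3, -6.8, 0], 0],
    [[0, 0, 0], [0, 0, 0], 0],
    [[0, 0, 0], [0, 0, 0], 0],
    [[0, 0, 0], [0, 0, 0], 0],
    [[0, 0, 0], [0, 0, 0], 0],
  ],
)

```text
clock: 31.3
eef_pos: [0.4521, -0.2267, 0.1084]
tool_rot: [0.024, 0.984, -0.004, 0.178]
ft_force: [-0.1, 0.2, -4.4]
grip_width: 0.0587
grasp_force: 71.9
```

>>> drive_tool(
  increments=[
    [[0, 0, 0], [0.3, 6.8, 0], 0],
    [[0, 0, 0], [0.3, 6.8, 0], 0],
    [[0, 0, 0], [0.3, 6.8, 0], 0],
    [[0, 0, 0], [0, 0, 0], 0],
    [[0, 0, 0], [0, 0, 0], 0],
    [[0, 0, 0], [0, 0, 0], 0],
  ],
)

```text
clock: 31.8
eef_pos: [0.4514, -0.2256, 0.1065]
tool_rot: [0.024, 1.0, -0.0, 0.0]
ft_force: [-0.6, -0.4, -3.2]
grip_width: 0.0586
grasp_force: 71.9
```

```bash
python3 -c "from h import *; m(); print(get_obs()['tool_rot'])"
```

```text
32.2 [ 0.4495 -0.2257  0.1076] F [-0.07 -0.22 -3.54] tq about closing axis [ 0.027 -0.019  0.021  0.007  0.008 -0.029 -0.036  0.046] mean 0.003 w 0.0585
[ 2.50833022e-02  9.99685146e-01 -2.61188391e-04  6.06784987e-04]
```

The right tin is quiet too, so the left one is confirmed as the rattler. The right tin goes to the riser at (0.646, 0.092), yaw −0.147.

>>> drive_tool(
  increments=[
    [[10, 16, 12], [0, 0, -1], 0],
    [[20, 32, 13], [0, 0, -1], 0],
    [[20, 32, 0], [0, 0, -1], 0],
    [[20, 32, 0], [0, 0, -1], 0],
    [[20, 32, 0], [0, 0, -1], 0],
    [[20, 32, 0], [0, 0, -0.6], 0],
    [[20, 32, 0], [0, 0, 0], 0],
    [[20, 32, 0], [0, 0, 0], 0],
  ],
)

```text
clock: 32.87
eef_pos: [0.6005, 0.016, 0.1323]
tool_rot: [0.074, 0.997, -0.0, 0.0]
ft_force: [0.5, -1.6, -4.4]
grip_width: 0.0583
grasp_force: 71.9
```

>>> drive_tool(
  increments=[
    [[20, 32, 0], [0, 0, 0], 0],
    [[20, 32, 0], [0, 0, 0], 0],
    [[6, 14, 0], [0, 0, 0], 0],
    [[0, 0, 0], [0, 0, 0], 0],
    [[0, 0, 0], [0, 0, 0], 0],
  ],
)

```text
clock: 33.28
eef_pos: [0.6457, 0.0934, 0.1313]
tool_rot: [0.073, 0.997, -0.0, -0.0]
ft_force: [-0.6, -0.4, -2.9]
grip_width: 0.0584
grasp_force: 71.9
```

```bash
python3 - <<'E'
from h import *
o=get_obs();print(o["clock"],o["eef_pos"],o["tool_rot"],o["grip_width"])
w=camera("wrist");save(w,"w7")
E
```

```text
33.2833 [0.64565071 0.09344216 0.13134615] [ 7.25964289e-02  9.97361283e-01 -3.15005049e-04 -3.61378418e-04] 0.058397114825476916
```

View pics/w7.png

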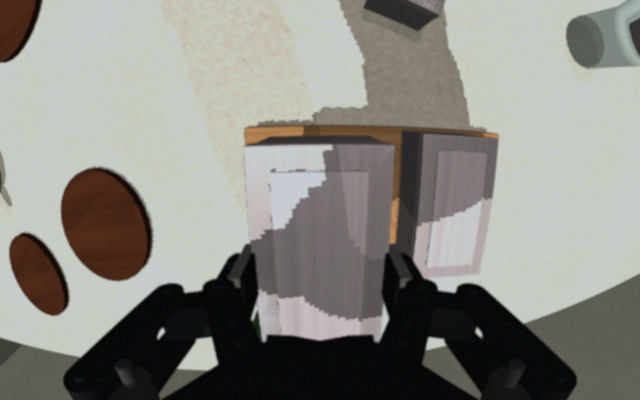

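The wrist view shows the held tin at (250–390, 145–340), parallel to the mid tin at (405–495, 135–275), with both over the riser. Lowering.

>>> drive_tool(
  increments=[
    [[0, -2, -30], [0, 0, 0], 0],
    [[0, 0, -30], [0, 0, 0], 0],
    [[0, 0, -13], [0, 0, 0], 0],
    [[0, 0, -6], [0, 0, 0], 0],
    [[0, 0, -3], [0, 0, 0], 0],
    [[0, 0, -1], [0, 0, 0], 0],
    [[0, 0, 0], [0, 0, 0], 0],
  ],
)

```text
clock: 33.92
eef_pos: [0.6469, 0.09, 0.0502]
tool_rot: [0.074, 0.997, 0.0, 0.001]
ft_force: [0.5, 0.4, -3.9]
grip_width: 0.0585
grasp_force: 71.9
```

>>> drive_tool(
  increments=[
    [[0, 0, -1.5], [0, 0, 0], 0],
    [[0, 0, 0], [0, 0, 0], 0],
    [[0, 0, 0], [0, 0, 0], 0],
    [[0, 0, 0], [0, 0, 0], 1],
    [[0, 0, 0], [0, 0, 0], 1],
    [[0, 0, 0], [0, 0, 0], 1],
    [[0, 0, 20], [0, 0, 0], 1],
    [[0, 0, 40], [0, 0, 0], 1],
  ],
)

```text
clock: 34.58
eef_pos: [0.6413, 0.0901, 0.1013]
tool_rot: [0.073, 0.997, -0.001, -0.006]
ft_force: [0.2, -1.0, 0.1]
grip_width: 0.0854
grasp_force: 0.0
```

>>> drive_tool(
  increments=[
    [[0, 0, 40], [0, 0, 0], 1],
    [[-30, 0, 0], [0, 0, -3], 1],
    [[-30, 18, 0], [0, 0, -3], 1],
    [[-30, 18, 0], [0, 0, -3], 1],
    [[-30, 18, 0], [0, 0, -3], 1],
    [[-30, 18, 0], [0, 0, -3], 1],
    [[-30, 18, 0], [0, 0, -3], 1],
    [[-29, 18, 0], [0, 0, -1], 1],
  ],
)

```text
clock: 35.25
eef_pos: [0.4353, 0.1992, 0.1473]
tool_rot: [0.238, 0.971, 0.0, -0.0]
ft_force: [0.3, 0.1, 0.5]
grip_width: 0.0856
grasp_force: 0.0
```

>>> drive_tool(
  increments=[
    [[0, 16, 0], [0, 0, 0], 1],
    [[0, 0, 0], [0, 0, 0], 1],
  ],
)

```text
clock: 35.42
eef_pos: [0.4355, 0.217, 0.1477]
tool_rot: [0.235, 0.972, 0.001, 0.0]
ft_force: [0.5, 1.1, -0.2]
grip_width: 0.0855
grasp_force: 0.0
```

```bash
python3 - <<'E'
from h import *
o=get_obs();print(o["clock"],o["eef_pos"],o["tool_rot"],o["grip_width"])
w=camera("wrist");s=camera("side");t=camera("top");save(t,"top8")
V=[("w",w,wproj,wonz),("s",s,proj,onz),("t",t,proj,onz)]
for n,xy,a0,z in(("left",(.437,.215),-.48,0),("mid",(.66,.193),-.145,.04),("right",(.646,.092),-.145,.04)):
    for k,c,pr,on in V:
        mk=near("tin_mid",c,on,.05+z,xy,.04)
        if mk is not None: print(n,k,fit(lambda p:box(*p,.11,.06,z,z+.062),[(c,pr,mk)],[*xy,a0],[.01,.01,.1]))
for d in silhouettes("board",t): 
    ys,xs=np.nonzero(d["region"]);print("board",onz(t,(xs.mean(),ys.mean()),.014).round(3))
E
```

```text
35.4167 [0.43552478 0.21703605 0.14765519] [2.34987760e-01 9.71997969e-01 8.32315970e-04 8.77523227e-05] 0.08554120517792949
mid s (array([ 0.65962301,  0.20586439, -0.17016634]), np.float64(0.3919512966476913))
mid t (array([ 0.66104945,  0.19309147, -0.16220114]), np.float64(0.04873809698660987))
board [ 0.311 -0.326  0.014]
board [ 0.722 -0.391  0.014]
board [ 0.365 -0.521  0.014]
board [0.656 0.141 0.014]
board [ 0.657 -0.187  0.014]
board [0.513 0.474 0.014]
```

>>> drive_tool(
  increments=[
    [[2, -2, -30], [0, 0, 0], 1],
    [[0, 0, -40], [0, 0, 0], 1],
    [[0, 0, -40], [0, 0, 0], 1],
    [[0, 0, -31], [0, 0, 0], 1],
    [[0, 0, 0], [0, 0, 0], 1],
    [[0, 0, 0], [0, 0, 0], 0],
    [[0, 0, 0], [0, 0, 0], 0],
    [[0, 0, 0], [0, 0, 0], 0],
  ],
)

```text
clock: 36.73
eef_pos: [0.4411, 0.2136, 0.0092]
tool_rot: [0.237, 0.971, 0.002, 0.002]
ft_force: [0.2, -0.8, -3.3]
grip_width: 0.0582
grasp_force: 66.1
```

>>> drive_tool(
  increments=[
    [[0, 0, 0], [0, 0, 0], 0],
    [[0, 0, 0], [0, 0, 0], 0],
    [[0, 0, 0], [0, 0, 0], 0],
    [[0, 0, 30], [0, 0, 0], 0],
    [[0, 0, 40], [0, 0, 0], 0],
    [[0, 0, 40], [0, 0, 0], 0],
  ],
)

```text
clock: 37.23
eef_pos: [0.4373, 0.2118, 0.117]
tool_rot: [0.237, 0.971, -0.001, -0.001]
ft_force: [1.7, 0.2, -3.1]
grip_width: 0.0582
grasp_force: 67.4
```

>>> drive_tool(
  increments=[
    [[5, -20, 10], [0, 0, 0], 0],
    [[10, -36, 0], [0, 0, 3], 0],
    [[10, -38, 0], [0, 0, 3], 0],
    [[10, -38, 0], [0, 0, 3], 0],
    [[20, -32, 0], [0, 0, 3], 0],
    [[22, -30, 0], [0, 0, 3], 0],
    [[22, -30, 0], [0, 0, 3], 0],
    [[22, -30, 0], [0, 0, 3], 0],
  ],
)

```text
clock: 37.9
eef_pos: [0.5603, -0.0432, 0.1268]
tool_rot: [0.055, 0.998, 0.0, 0.0]
ft_force: [-0.3, 1.6, -3.5]
grip_width: 0.0586
grasp_force: 67.9
```

>>> drive_tool(
  increments=[
    [[22, -30, 0], [0, 0, 3], 0],
    [[22, -30, 0], [0, 0, 0], 0],
    [[22, -30, 0], [0, 0, 0], 0],
    [[20, -30, 0], [0, 0, 0], 0],
    [[12, -20, 0], [0, 0, 0], 0],
    [[0, 0, 0], [0, 0, 0], 0],
    [[0, 0, 0], [0, 0, 0], 0],
    [[0, 0, 0], [0, 0, 0], 0],
  ],
)

```text
clock: 38.57
eef_pos: [0.657, -0.1809, 0.1258]
tool_rot: [0.03, 1.0, 0.001, -0.001]
ft_force: [0.3, -0.4, -3.5]
grip_width: 0.0584
grasp_force: 67.9
```

```bash
python3 - <<'E'
from h import *
m(8)
t=camera("top");s=camera("side")
o=get_obs();print(o["tool_rot"],o["grasp_force"])
for n,xy in(("mid",(.66,.193)),("right",(.646,.092))):
    for k,c in(("t",t),("s",s)):
        mk=near("tin_mid",c,onz,.09,xy,.04)
        if mk is not None: print(n,k,fit(lambda p:box(*p,.11,.06,.04,.102),[(c,proj,mk)],[*xy,-.145],[.01,.01,.1]))
a=cv2.resize(t["image"][100:260,200:420],(440,320));b=cv2.resize(s["image"][90:270,230:410],(360,360))
im=np.zeros((360,800,3),np.uint8);im[:320,:440]=a;im[:,440:]=b;cv2.imwrite("pics/fin.png",im[:,:,::-1])
E
```

```text
38.97 [ 0.6579 -0.1808  0.1268] F [-0.13  0.12 -3.43] tq about closing axis [ 0.    -0.102 -0.067 -0.088 -0.076 -0.088 -0.106 -0.016] mean -0.068 w 0.0584
[ 2.97480078e-02  9.99557424e-01 -2.94359652e-05  1.02352302e-04] 67.89376527070999
mid t (array([ 0.66108251,  0.19293707, -0.15031072]), np.float64(0.05240776411320195))
mid s (array([ 0.65906054,  0.20344438, -0.11161677]), np.float64(0.40713584030806704))
```

View pics/fin.png

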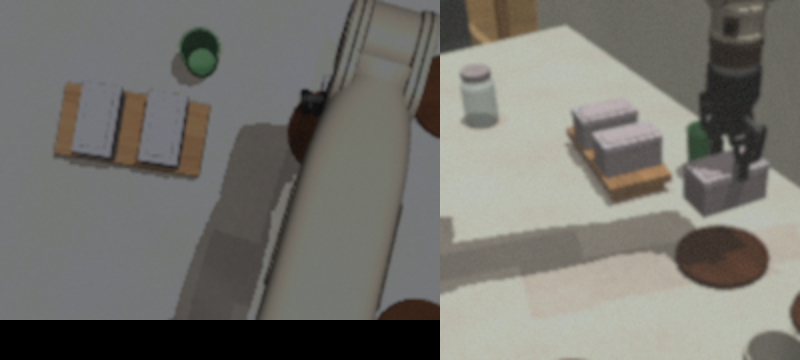

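The final picture shows both quiet tins square on the riser (top crop: (98,120) and (163,127)) and the rattling tin held level above the round board. The steady −0.07 N·m offset fits the disc lying at one end. Handing in.

```bash
python3 -c "
from h import *
print(job_done())"
```

```text
the job is handed in; nothing more can be done
None
```

I handed the job in at about 39 s of the 69 s allowed; it gave no verdict. The left tin rattles and is held level and still over the leftmost board, after slipping out once and dropping upright on the counter during its first shake; the middle and right tins are quiet and stand square, side by side, on the riser.

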